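Put the flat saucer away under the capsule drawer

ROBOT

A 6-joint arm with a two-finger parallel gripper is mounted at the origin on the work surface. World frame = base frame: x ahead of the robot, y to its left, z up, the work surface at z = 0. Lengths are in mm, angles in rad, forces in N, time in s.
With the tool pointing down it reaches from about 300 to 775 mm from the base axis. Payload 14.6 kg.
Tool frame: the origin (TCP) lies between the finger pads; the fingertips stand 19 mm ahead of it and the grasp point (between the pads) is the TCP (manip.tcp_to_tips is the distance from the TCP to the fingertips, in mm); x points along the fingers, z is the direction in which the jaws open and shut, and the axes are right-handed (so a half turn about x gives the same grasp; the last joint's range is limited). The gripper opens to 94 mm and grips with 3 to 60 N. Pads are 16 mm wide; open, the fingers measure 119 mm over their backs; the gripper's body (75 mm by 177 mm) begins 78 mm behind the grasp point.
Start: joints at [-1.336, 0.3, 1.521, -0, 1.321, -0.067], TCP at [163.475, -525.134, 224.446] pointing down, gripper open.
Joint ranges: [-3.03, 3.03], [-0.79, 2.21], [0.23, 2.52], [-1.04, 4.18], [0, 3.07], [-2.55, 2.55]. Speed limits (rad/s): [2.22, 2.22, 2.57, 3.14, 3.14, 3.14].

INTERFACE

Orientations are given as [roll, pitch, yaw] about the fixed x, y, z axes, in that order (R = Rz(yaw) Ry(pitch) Rx(roll)).
In Python, from cell import manip gives the robot as it stands.
- The arm moves only by the tool jog_arm, never from a script. Its argument "moves" is a list that holds one entry, the list of rows, each a list of 6 numbers: the shift along the world's x, y, z in mm, then the turn, a rotation vector about the world's x, y, z in degrees. In form: [[[dx, dy, dz, wx, wy, wz], ...]]. A call has 1 to 5 rows; each row shifts and turns the pose as measured when the row begins; what a row does not reach is not made up. A row lasts 1/10 s, in which the tool goes at most 50 mm and 8.59 degrees, less where a joint would pass 70% of its speed; a pose out of reach is approached as far as the arm can. A call is refused whole if a number of a shift passes 50 or a number of a turn 8.59, either way. A call with a gripper value outside its range is refused whole. "gripper" is the opening, from -1 (shut) to 1 (fully open), set as the call begins (left out, the last holds). The fingers move at their own pace and stop on an object; "squeeze" is the grip in N (left out, the last holds). Time passes only in rows, so rows that do not move let the fingers close. It gives the time, the measured TCP pose, the force and the opening at its end, in the units of the state.
- manip.read_state(): the state, without advancing time (a new reading comes with each control period).
- manip.camera(name): name is "side" or "top"; returns (picture, depth): 384x512x3 uint8, blue, green, red; 384x512 float32, mm along the optical axis (not along the pixel's ray), 0 where there is no reading.
- manip.camera_params(name): a dict with "fx", "fy", "cx", "cy" (pixels), "rvec" (rotation vector, rad) and "tvec" (3), from world to camera coordinates, as OpenCV has them. Camera axes: x right, y down, z forward; pixel columns grow to the right and rows downward; lengths in mm; the calibration is good to about 2 mm. A picture is of the moment at which its call begins. camera_params takes no time and is no camera call.
- manip.sign_off(): hands the job in, once; it reports no verdict.
The state is a dict: "clock": time; "joints": joint angles; "qd": joint speeds; "effort": joint torques, N m; "eef_pos": TCP position; "eef_rot": TCP orientation; "wrist_force": force on the tool from outside, world axes, zero at the start; "moment": the same for the moment, N m; "finger_gap": finger opening in mm.
Only numpy, scipy, OpenCV 4.12 (cv2) and the standard library are available. Lean on these libraries where they do the work, as an engineer would, in place of code of your own. Each camera call takes 0.05 s, during which the arm holds its last target. There are 200 camera calls.

TASK

The large flat metal saucer lies in the groove of the marble slab where fingers cannot get beside it: slide it along the groove out over the slab's right-hand edge, take it by the overhanging end, and lay it gently, centred and lengthwise, on the small saucer on the low wooden tray. Then slide the tray, with both saucers still stacked on it, under the capsule drawer's shelf until it is fully home against the back stop, without the saucers or the gripper hitting the stand. Do not let the saucer fall onto the counter, and leave the cups and other things where they stand.

Things in the scene. Friction and masses are not known exactly. Their poses are not given: they have to be found in the camera images.
- saucer: large flat brushed-metal saucer: rectangular plate 60 (x) x 150 (y) x 6 (z) mm, two faint cup rings on top, about 0.18 kg, loose. Origin at the centre of its underside; y is its length. It lies in the slab's groove, top flush with the marble, 1.5 mm play on either side; it tips off once more than about 75 mm overhangs
- slab: fixed marble slab 240 (x) x 340 (y) mm, top 46 mm above the counter; origin at the centre of its underside. A groove 63 mm wide, 6 mm deep, centred at x = -50 mm, runs its whole length along y, open at both ends. The saucer starts wholly on the slab, with at least 45 mm of empty groove behind it (+y) where a closed fingertip can stand to push it towards -y
- groove_end (a point): middle of the groove's floor at the slab's right-hand edge (slab x = -50, y = -170 mm), 40 mm above the counter: the edge over which the saucer is to come out. Beyond it is free air down to the counter. Axes as the slab's
- tray: loose low wooden tray, about 0.35 kg. Board 110 (x) x 190 (y) x 8 mm; origin at the centre of its underside. On it a fixed central rest 34 (x) x 120 (y) mm rising to 26 mm above the counter. A tail 60 mm wide, 8 mm thick runs to x = -150 mm (towards the robot) and carries the upright grip plate. It slides on the counter, +x side first
- tray_grip (a point): top centre of the tray's upright grip plate (tray x = -130, y = 0 mm), 50 mm above the counter; the plate is 12 (x) x 50 (y) mm and stands 42 mm above the tail. Axes as the tray's
- small_saucer: small flat metal saucer 40 (x) x 140 (y) x 6 mm, about 0.12 kg, lying loose and about centred on the tray's rest, underside 26 mm, top 32 mm above the counter; origin at the centre of its underside; y is its length, along the tray's y
- stand: fixed steel stand with the grey capsule drawer unit. Origin on the counter under the middle of the shelf's front edge; +x points in under the shelf. Shelf 180 (x) x 270 (y) mm, underside 55, top 63 mm above the counter; the drawer unit on it begins 50 mm behind the front edge, up to 163 mm high. Between the legs 236 mm are free (y from -118 to 118 mm)
- grip_home (a point): fixed point where the top centre of the tray's grip plate stands when the tray is fully home (stand x = -60 mm, y = 0, 50 mm above the counter): the tray's origin is then at stand x = 70 mm and its board's +x side touches the back stop, a bar 24 mm high across the stand whose face is at stand x = 125 mm. Axes as the stand's
- cup_a: clear glass cup, 84 mm across, 68 mm high, standing on the slab behind the groove (away from the robot); origin at the centre of its underside. Leave alone
- cup_b: the other clear glass cup, same as cup_a, also on the slab behind the groove. Leave alone
- knock_tube: open stainless tube 100 mm across, 130 mm high with a rubber-covered bar across its mouth, at the back of the counter; origin at the centre of its underside. Leave alone
- stirrer_cup: bamboo cup 72 mm across, 90 mm high, with thin stirrers up to 150 mm high, between slab and stand; origin at the centre of its underside. Leave alone
- tamper: steel tamper, 58 mm across, 90 mm high, standing on the right; origin at the centre of its underside. Leave alone
- pitcher: steel milk pitcher with a handle, 84 mm across, 100 mm high, behind the slab; origin at the centre of its underside. Leave alone
- jar: glass jar with wooden lid, 84 mm across, 130 mm high, on the far right; origin at the centre of its underside. Leave alone
Things that resemble listed ones, but are neither listed nor needed, are in the scene too. What is shaped like the saucer but pink or turquoise is not meant.

How it is judged (in metres and radians):
On the way, in this order (a step that is already met when the one before it is completed fails the run):
1. the large saucer lies flat in the groove with at least 20 mm of it overhanging the slab's right-hand edge (y of saucer in the frame of slab between -0.172 and -0.115 m and x of saucer in the frame of slab between -0.056 and -0.044 m and z of saucer in the frame of slab between 0.036 and 0.044 m and angle between saucer's own z axis and vertical below 0.06 rad), for 0.2 s.
2. the large saucer lies on the small saucer on the tray, centred, and is released (x of saucer in the frame of small_saucer between -0.014 and 0.014 m and y of saucer in the frame of small_saucer between -0.02 and 0.02 m and z of saucer in the frame of small_saucer between 0.003 and 0.009 m and angle between the y axis of saucer and the y axis of small_saucer, either way round below 0.17 rad and angle between saucer's own z axis and vertical below 0.06 rad and x of small_saucer in the frame of tray between -0.014 and 0.014 m and y of small_saucer in the frame of tray between -0.02 and 0.02 m and z of small_saucer in the frame of tray between 0.022 and 0.03 m and contact force between saucer and the fingers below 0.1 N and linear speed of saucer below 0.02 m/s), for 0.2 s.
3. the tray is home against the back stop with the stack still on it (x of saucer in the frame of small_saucer between -0.014 and 0.014 m and y of saucer in the frame of small_saucer between -0.02 and 0.02 m and z of saucer in the frame of small_saucer between 0.003 and 0.009 m and angle between the y axis of saucer and the y axis of small_saucer, either way round below 0.17 rad and angle between saucer's own z axis and vertical below 0.06 rad and x of small_saucer in the frame of tray between -0.014 and 0.014 m and y of small_saucer in the frame of tray between -0.02 and 0.02 m and z of small_saucer in the frame of tray between 0.022 and 0.03 m and x of tray in the frame of stand between 0.06 and 0.078 m and y of tray in the frame of stand between -0.03 and 0.03 m), for 0.2 s.
At the end, for the whole second after the job is handed in: Tray within 10 mm of the back stop and 30 mm of the stand's middle line; large saucer flat on the small one, centres within 14 mm across and 20 mm along, parallel within 0.17 rad; small saucer still on the tray's rest within the same distances; all at rest (all of step 3 and linear speed of each of saucer, small_saucer, tray below 0.02 m/s); the robot touches nothing.
It fails at once if the large saucer is dropped from more than about 20 mm (contact force between saucer and the fingers below 0.1 N and linear speed of saucer above 0.65 m/s).
It fails at once if the large saucer falls onto the counter (height (world z) of saucer below 0.018 m).
It fails at once if a saucer hits the stand (contact force between any of saucer, small_saucer and stand above 1.5 N).
It fails at once if the gripper or arm hits the stand (contact force between any of the fingers, the arm and stand above 5 N).
It fails at once if a bystander is moved more than 25 mm or tipped (distance of any of cup_a, cup_b, knock_tube, stirrer_cup, tamper, pitcher, jar from where it was at the start of the episode above 0.025 m or angle between any of cup_a, cup_b, knock_tube, stirrer_cup, tamper, pitcher, jar's own z axis and vertical above 0.3 rad).
It also fails if it takes over 72 s, if anything falls off the work surface, if the arm or the gripper's body presses on something with over 40 N, if the wrist force passes 120 N, or if a joint passes its speed limit or range.

## Working session

There is one attempt and no reset: what is moved stays moved. The work goes in short steps, Python scripts to look and compute and a tool call to move; the robot and the scene stay as the last step left them, time stands still between calls to the robot, and variables do not carry over. Pictures are saved under pics/ and viewed, about 8 in all and at most 12, crops included, and the job is handed in when it is done.

Besides the shell and the picture viewer there is one more tool, called after "Call:" as name(argument=value, ...), one argument or row to a line, values as JSON. jog_arm: Moves the arm, as the interface text tells. Its arguments: {"type":"object","properties":{"moves":{"type":"array","items":{"type":"array","items":{"type":"array","items":{"type":"number"}}}},"gripper":{"type":"number"},"squeeze":{"type":"number"}},"required":["moves"]}

```bash
mkdir -p pics; ls
python3 - <<'E'
from cell import manip
import cv2,numpy as np
for n in("top","side"):
    p,d=manip.camera(n); cv2.imwrite(f"pics/{n}0.png",p); np.savez(f"{n}0.npz",p=p,d=d)
    c=manip.camera_params(n); print(n,c); R=cv2.Rodrigues(np.array(c["rvec"],float))[0]; print((-R.T@np.array(c["tvec"]).ravel()).round(), R.round(2).tolist())
print(manip.read_state(),manip.tcp_to_tips)
E
```

```text
pics
top {'fx': 479.2305986622159, 'fy': 479.2305986622159, 'cx': 261.78381220017855, 'cy': 197.32338445860356, 'rvec': array([ 2.1953457 , -2.20290143,  0.07804777]), 'tvec': array([ -82.66692524,  527.67643153, 1312.62009164])}
[ 452.  -66. 1342.] [[-0.0, -1.0, 0.01], [-1.0, 0.0, -0.06], [0.06, -0.01, -1.0]]
side {'fx': 404.6872390234345, 'fy': 404.6872390234345, 'cx': 252.46025575118927, 'cy': 193.98814126978698, 'rvec': array([ 0.04718133, -2.90344083,  1.13481439]), 'tvec': array([ 520.91439247,  128.46194073, 1389.23295108])}
[ 477.  866. 1114.] [[-1.0, -0.04, -0.01], [-0.02, 0.73, -0.68], [0.03, -0.68, -0.73]]
{'clock': 0.1, 'joints': array([-1.33560570e+00,  3.00382347e-01,  1.52151042e+00,  2.54824953e-06,
        1.32071676e+00, -6.65770099e-02]), 'qd': array([ 0.00103584, -0.00046464, -0.0010822 , -0.00061402,  0.0015063 ,
       -0.00029529]), 'effort': array([ 1.93293331e-04, -5.32643867e+01, -3.53285015e+01,  7.09580421e-02,
        2.34709057e-02, -4.47587115e-05]), 'eef_pos': array([ 163.42377484, -524.93216043,  223.96490134]), 'eef_rot': array([3.07258827, 1.56977945, 1.80355895]), 'wrist_force': array([ 0.91791759,  0.46235743, -0.16229286]), 'moment': array([ 0.01659107, -0.03413324,  0.00436132]), 'finger_gap': 93.90817583617368} 19.0
```

View pics/top0.png

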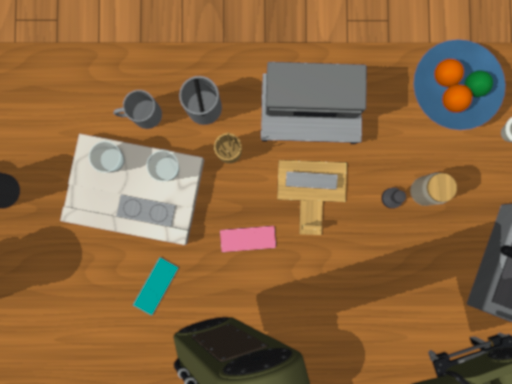

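View pics/side0.png

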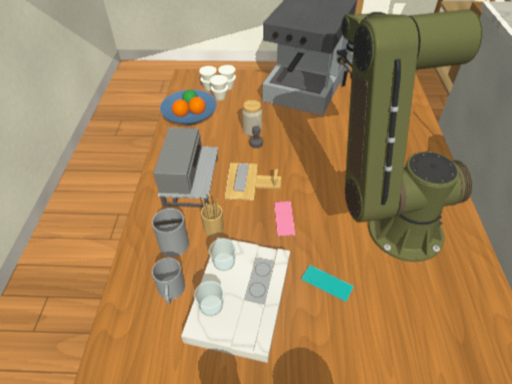

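Top view: the slab is around (132,190) and the grey saucer in its groove at (146,210). The tray is at (312,180) with the small saucer at (312,180) and its grip plate near (311,218). The stand's shelf front edge is near row 140, and the stirrer cup is at (228,148). The pink plate (248,239) and the turquoise one (156,286) lie on the counter and are decoys.

```bash
cat > h.py <<'E'
from cell import manip
import cv2,numpy as np
def cam(n):
    c=manip.camera_params(n);K=np.array([[c["fx"],0,c["cx"]],[0,c["fy"],c["cy"]],[0,0,1]])
    R=cv2.Rodrigues(np.array(c["rvec"],float))[0];return K,R,np.array(c["tvec"],float).ravel()
def ray(n,uv,z):
    K,R,t=cam(n);uv=np.atleast_2d(np.asarray(uv,float));C=-R.T@t
    d=(R.T@np.linalg.inv(K)@np.c_[uv,np.ones(len(uv))].T).T
    return (C+d*((z-C[2])/d[:,2])[:,None])[:,:2]
def hmap(n,d):
    K,R,t=cam(n);v,u=np.mgrid[:384,:512]
    P=np.stack([(u-K[0,2])/K[0,0]*d,(v-K[1,2])/K[1,1]*d,d],-1)-t
    return P@R   # world xyz
def rect(n,mask,z):
    cs=cv2.findContours(mask.astype(np.uint8),0,2)[0];c=max(cs,key=cv2.contourArea)
    p=ray(n,c.reshape(-1,2),z);r=cv2.minAreaRect(p.astype(np.float32))
    return r,cv2.boundingRect(c),cv2.contourArea(c)
E
python3 - <<'E'
from h import *
f=np.load("top0.npz");p,d=f["p"],f["d"];W=hmap("top",d);Z=W[...,2];hsv=cv2.cvtColor(p,40);S,V=hsv[...,1],hsv[...,2]
print("counter z",np.median(Z[270:290,200:240]),"slab z",np.median(Z[185:192,100:120]))
def roi(m,x0,y0,x1,y1):
    o=np.zeros_like(m);o[y0:y1,x0:x1]=m[y0:y1,x0:x1];return o
print("slab",rect("top",roi((Z>30)&(Z<55)|((S<60)&(V>150)),50,128,212,250),46))
print("slab colour px",p[188,110],"saucer",p[210,146],"tray",p[170,290],"ss",p[180,312],"shelf",p[132,300], "plate",p[218:236:3,311].tolist())
print("saucer",rect("top",roi((V<165)&(S<60),110,185,185,232),46))
print("ss",rect("top",roi((S<80),275,165,350,198),32))
H=hsv[...,0];print("tray hsv",hsv[170,283],hsv[170,265])
t=roi((V>165)&(S>60),270,155,355,203);print("tray board",rect("top",t,8))
s=roi((Z>50)&(Z<75)&(S<60),250,60,380,150);print("shelf",rect("top",s,63))
g=roi((Z>44)&(Z<56),285,205,340,245);print("grip",rect("top",g,50))
cv2.imwrite("pics/zoom1.png",cv2.resize(p[60:260,215:385],None,fx=3,fy=3,interpolation=2))
e=roi((Z>20)&(Z<30),0,0,1,1)
print("Z col 311:",[(r,round(float(Z[r,311]))) for r in range(60,240,6)])
from scipy.spatial.transform import Rotation as Ro
s=manip.read_state();print(Ro.from_euler("xyz",s["eef_rot"]).as_matrix().round(3))
E
```

```text
counter z -0.594533980635078 slab z 44.651675045994594
slab (((550.3988037109375, 267.4937438964844), (342.6070251464844, 241.35076904296875), 78.83427429199219), (60, 134, 143, 111), 11057.0)
slab colour px [199 213 218] saucer [153 152 149] tray [104 163 198] ss [155 153 149] shelf [153 153 150] plate [[89, 151, 187], [83, 142, 177], [70, 119, 148], [97, 164, 203], [92, 156, 193], [85, 146, 185]]
saucer (((491.8658142089844, 226.82614135742188), (152.257080078125, 59.148860931396484), 78.75255584716797), (117, 195, 60, 32), 1138.5)
ss (((574.191650390625, -220.66961669921875), (141.49063110351562, 41.91181182861328), 86.14423370361328), (286, 172, 52, 17), 712.5)
tray hsv [ 19 134 206] [ 15 179 158]
tray board (((573.1761474609375, -212.66873168945312), (210.19210815429688, 118.0602035522461), 89.21112823486328), (270, 160, 76, 43), 2702.0)
shelf (((766.2413330078125, -217.94967651367188), (269.28057861328125, 178.0514373779297), 87.95320129394531), (261, 74, 100, 69), 2321.5)
grip (((444.9311828613281, -219.0066680908203), (48.60160446166992, 10.756943702697754), 89.77367401123047), (303, 225, 19, 5), 61.5)
Z col 311: [(60, 0), (66, 163), (72, 162), (78, 164), (84, 162), (90, 163), (96, 163), (102, 161), (108, 157), (114, 141), (120, 62), (126, 63), (132, 66), (138, 62), (144, -3), (150, 0), (156, 1), (162, 5), (168, 6), (174, 32), (180, 29), (186, 32), (192, 12), (198, 2), (204, 9), (210, 11), (216, 7), (222, 13), (228, 51), (234, 12)]
[[-0.     0.955  0.297]
 [ 0.001  0.297 -0.955]
 [-1.     0.    -0.001]]
```

View pics/zoom1.png

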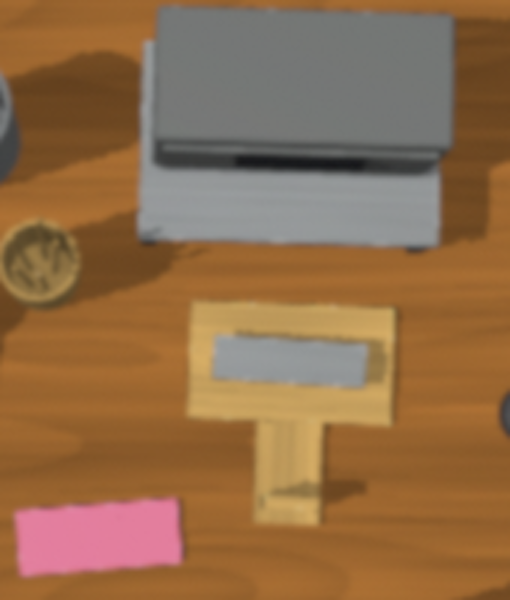

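The zoom shows the grey small saucer on the tray, with nothing in the way up to the stand. The depth map puts the grip plate at z≈51. The only grey plate in the slab's groove is the saucer: 152x59 mm at the marble's height, so it matches the description. Moving to behind it now.

Call:
jog_arm(
  moves=[
    [[18,46,0,0,0,7.7],[18,46,0,0,0,7.7],[18,46,0,0,0,7.7],[18,46,0,0,0,7.7],[18,46,0,0,0,7.7]],
  ],
  gripper=-1,
)

```text
clock: 0.6
eef_pos: [251.6, -292.3, 220.3]
eef_rot: [2.934, 1.565, 2.353]
wrist_force: [0.6, -0.8, -1.0]
finger_gap: 57.5
```

Call:
jog_arm(
  moves=[
    [[18,46,0,0,0,7.7],[18,46,0,0,0,7.7],[18,46,0,0,0,7.7],[18,46,0,0,0,0],[18,46,0,0,0,0]],
  ],
)

```text
clock: 1.1
eef_pos: [339.6, -58.3, 220.3]
eef_rot: [2.916, 1.567, 2.759]
wrist_force: [2.0, -0.9, -0.5]
finger_gap: 17.5
```

Call:
jog_arm(
  moves=[
    [[18,46,0,0,0,0],[18,46,0,0,0,0],[18,46,0,0,0,0],[18,46,0,0,0,0],[18,46,0,0,0,0]],
  ],
)

```text
clock: 1.6
eef_pos: [427.6, 176.1, 220.5]
eef_rot: [2.71, 1.568, 2.554]
wrist_force: [1.1, -0.9, 0.2]
finger_gap: 0.7
```

Call:
jog_arm(
  moves=[
    [[24,42,0,0,0,-2.3],[24,42,0,0,0,0],[24,42,0,0,0,0],[11,22,-40,0,0,0],[0,0,-45,0,0,0]],
  ],
)

```text
clock: 2.1
eef_pos: [513.6, 336.1, 136.3]
eef_rot: [1.016, 1.563, 0.824]
wrist_force: [0.3, -0.2, -0.9]
finger_gap: 0.7
```

Call:
jog_arm(
  moves=[
    [[0,0,-40,0,0,0],[0,0,-22,0,0,0],[0,0,0,0,0,0]],
  ],
)

```text
clock: 2.4
eef_pos: [510.3, 335.5, 64.4]
eef_rot: [-3.008, 1.566, 3.085]
wrist_force: [-0.7, -0.4, -0.2]
finger_gap: 0.4
```

Run:
```python
from h import *
p,d=manip.camera("side");q,_=manip.camera("top")
a=cv2.resize(p[225:365,170:310],(560,560),interpolation=2);b=cv2.resize(q[120:260,50:210],(640,560),interpolation=2)
cv2.imwrite("pics/push.png",cv2.resize(np.hstack([a,b]),None,fx=.66,fy=.66))
s=manip.read_state();print(s["eef_pos"],s["eef_rot"],s["wrist_force"],s["finger_gap"])
```

```text
[511.74431719 336.22539718  67.97400765] [1.75427849 1.56805945 1.56409481] [ 1.08710726 -0.48370662  0.45424551] 0.4990500352496204
```

View pics/push.png

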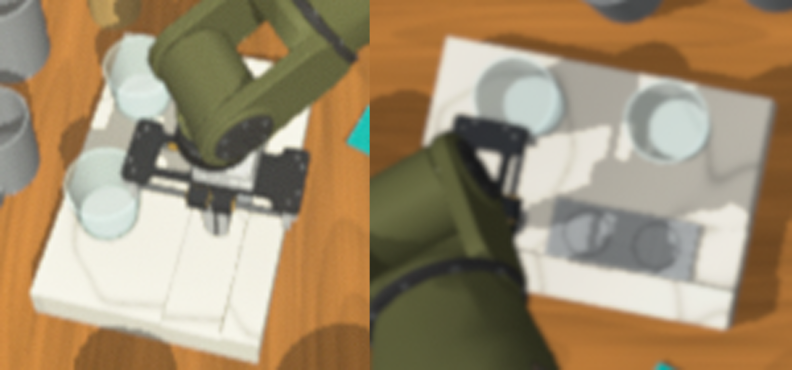

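The closed fingertip stands in the groove behind the saucer, and the gripper body is above and clear of both cups. Lowering the last few mm.

Call:
jog_arm(
  moves=[
    [[0,0,-3,0,0,0],[0,0,0,0,0,0],[0,0,0,0,0,0]],
  ],
)

```text
clock: 2.8
eef_pos: [513.6, 337.0, 69.5]
eef_rot: [0.997, 1.562, 0.806]
wrist_force: [-0.3, 0.6, -0.4]
finger_gap: 0.3
```

Run:
```python
from h import *
for i in range(4):
    manip.camera("top");s=manip.read_state();print(s["clock"],s["eef_pos"],s["wrist_force"])
```

```text
2.85 [513.580764   337.0252911   69.45756557] [-0.39813509 -0.29292138  0.09294545]
2.9 [513.45424773 336.95908134  69.14457057] [ 0.11228814 -0.32277017  0.25439254]
2.95 [513.30709735 336.89072861  68.83268159] [0.45745149 0.35875627 0.37687971]
3.0 [513.18103816 336.83742315  68.5636433 ] [0.14789581 1.44233179 0.4425984 ]
```

Call:
jog_arm(
  moves=[
    [[-1,0,-6,0,0,0],[0,0,-2,0,0,0]],
  ],
)

```text
clock: 3.2
eef_pos: [512.2, 336.9, 60.4]
eef_rot: [1.032, 1.563, 0.841]
wrist_force: [0.6, 0.1, -0.1]
finger_gap: 0.5
```

Run:
```python
from h import *
for i in range(6):
    manip.camera("top");s=manip.read_state();print(s["clock"],s["eef_pos"],s["wrist_force"])
```

```text
3.25 [512.25539401 336.86658464  60.31217281] [-0.45085174 -0.52588111 -1.53369991]
3.3 [512.32236489 336.93033238  60.5717516 ] [-0.80183543 -0.06287045  0.20346794]
3.35 [512.46281599 336.97638903  60.87744027] [ 1.38479192 -0.10390432  0.01341317]
3.4 [512.54307283 337.02780673  61.04357541] [-1.01049308  0.90226405  0.4277227 ]
3.45 [512.59223045 337.06591681  61.16431988] [ 0.87935013 -0.25426741  1.34671738]
3.5 [512.63726334 337.04712321  61.2232748 ] [ 0.0435414  -0.37642388 -0.09840358]
```

Call:
jog_arm(
  moves=[
    [[-2.3,-11.8,0,0,0,0],[-2.3,-11.8,0,0,0,0],[-2.3,-11.8,0,0,0,0],[-2.3,-11.8,0,0,0,0],[-2.3,-11.8,0,0,0,0]],
  ],
)

```text
clock: 4.0
eef_pos: [500.0, 273.7, 61.4]
eef_rot: [0.99, 1.562, 0.8]
wrist_force: [0.6, 0.2, -0.6]
finger_gap: 0.3
```

Call:
jog_arm(
  moves=[
    [[-2.3,-11.8,0,0,0,0],[-2.3,-11.8,0,0,0,0],[-2.3,-11.8,0,0,0,0],[-1.6,-7.8,0,0,0,0],[-1,-4,0,0,0,0]],
  ],
)

```text
clock: 4.5
eef_pos: [489.6, 220.7, 61.7]
eef_rot: [0.978, 1.561, 0.786]
wrist_force: [-0.3, 0.1, 0.3]
finger_gap: 0.1
```

```bash
cat > sau.py <<'E'
from h import *
for i in range(2): p,d=manip.camera("side")
s=manip.read_state();print(s["clock"],s["eef_pos"],s["eef_rot"],s["wrist_force"],s["finger_gap"])
q,_=manip.camera("top")
E
cat > s1.py <<'E'
from sau import *
cv2.imwrite("pics/push2.png",np.hstack([cv2.resize(p[225:345,210:330],(400,400),interpolation=2),cv2.resize(q[150:270,100:220],(400,400),interpolation=2)]))
E
python3 s1.py
```

```text
4.6 [489.63783613 221.11441782  61.68531156] [0.97108469 1.56141797 0.7794621 ] [ 0.3352135  -1.32922216 -0.11261045] 0.3849304059648558
```

View pics/push2.png

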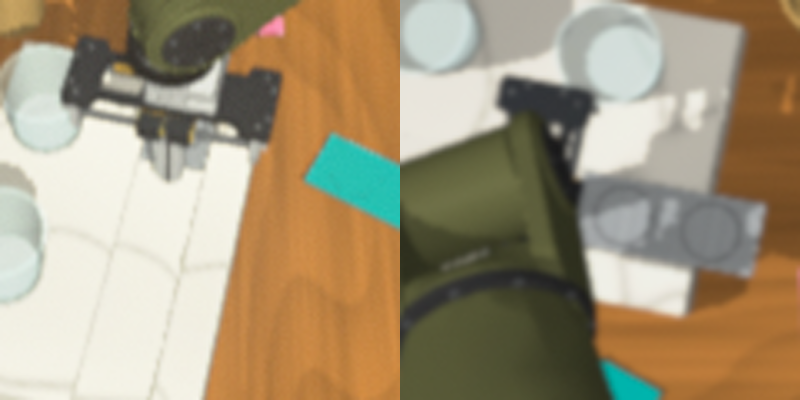

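The saucer lies flat and now overhangs the right edge, with its end at top px ≈(207,221). Measuring the overhang.

```bash
cat > ov.py <<'E'
from h import *
q,_=manip.camera("top");hsv=cv2.cvtColor(q,40)
P=hmap("top",np.ones((384,512),np.float32))
v,u=np.mgrid[:384,:512];w=ray("top",np.c_[u.ravel(),v.ravel()],46)
ge=np.array([468.3,110.4]);ey=np.array([.194,.981]);ex=np.array([.981,-.194])
X=((w-ge)@ex).reshape(384,512);Y=((w-ge)@ey).reshape(384,512)
m=(hsv[...,1]<70)&(hsv[...,2]>90)
c=m&(abs(X)<24)&(Y<30)&(Y>-110)
k=cv2.findContours(c.astype(np.uint8),0,1)[0];k=max(k,key=cv2.contourArea).reshape(-1,2)
yy=Y[k[:,1],k[:,0]];print("end Y pct",np.percentile(yy,[0,5,10,20]))
# width & x-centre of overhanging part
o=m&(abs(X)<45)&(Y<-8)&(Y>yy.min()+6)
print("X edges",np.percentile(X[o],[1,50,99]))
s=manip.read_state();print(s["eef_pos"],(s["eef_rot"][2]-s["eef_rot"][0])*57.3,s["finger_gap"])
E
python3 ov.py
```

```text
end Y pct [-48.90284064 -48.21430161 -47.32026194 -45.30517205]
X edges [-28.5944185    1.06135798  31.05604868]
[489.74654968 221.77245679  61.66308037] -10.952281189196482 0.47296981469843263
```

Call:
jog_arm(
  moves=[
    [[-1,-5,0,0,0,0],[-1,-5,0,0,0,0],[-0.4,-2,0,0,0,0],[0,0,0,0,0,0]],
  ],
)

```text
clock: 5.1
eef_pos: [487.3, 209.9, 61.7]
eef_rot: [0.968, 1.561, 0.779]
wrist_force: [-0.3, 0.0, -0.8]
finger_gap: 0.6
```

```bash
python3 ov.py
```

```text
end Y pct [-59.47844474 -58.07735565 -57.3622243  -52.71150096]
X edges [-28.58309924   1.23933496  31.1414019 ]
[487.29136564 209.9151634   61.66013329] -10.866169507512382 0.48909191268525937
```

Call:
jog_arm(
  moves=[
    [[1,6,0,0,0,0],[0,0,30,0,0,0],[0,0,30,0,0,0],[-8,-40,0,0,0,0],[-8,-40,0,0,0,0]],
  ],
)

```text
clock: 5.65
eef_pos: [472.0, 138.6, 123.1]
eef_rot: [0.979, 1.562, 0.794]
wrist_force: [0.7, 0.0, 1.2]
finger_gap: 0.5
```

Call:
jog_arm(
  moves=[
    [[-5,-30,0,0,0,0],[-2,-11,0,0,0,0],[0,0,0,0,0,0],[0,0,0,0,0,0]],
  ],
  gripper=1,
)

```text
clock: 6.05
eef_pos: [464.9, 95.3, 123.9]
eef_rot: [0.884, 1.561, 0.697]
wrist_force: [-0.0, 0.9, 0.1]
finger_gap: 29.1
```

```bash
cat > st.py <<'E'
from h import *
for i in range(4): manip.camera("top")
s=manip.read_state();print(s["clock"],s["eef_pos"].round(1),"jaw",(s["eef_rot"][2]-s["eef_rot"][0])*57.3,"pitch",s["eef_rot"][1],s["wrist_force"].round(1),s["finger_gap"])
print("rel groove_end X,Y",(s["eef_pos"][:2]-[468.3,110.4])@np.array([[.981,.194],[-.194,.981]]))
E
python3 st.py
```

```text
6.25 [464.7  95.5 123.7] jaw -10.649482569989669 pitch 1.5613620256024556 [-0.4  0.2 -0. ] 45.05635957095574
rel groove_end X,Y [ -0.62026361 -15.33193915]
```

Call:
jog_arm(
  moves=[
    [[1,0.5,0,0,0,-0.5],[0,0,0,0,0,0],[0,0,0,0,0,0],[0,0,0,0,0,0],[0,0,-25,0,0,0]],
  ],
)

```text
clock: 6.75
eef_pos: [467.4, 97.7, 100.4]
eef_rot: [0.72, 1.557, 0.526]
wrist_force: [0.3, -0.0, -0.2]
finger_gap: 84.5
```

Call:
jog_arm(
  moves=[
    [[0,0,-25,0,0,0],[0,0,-18,0,0,0],[0,0,-8,0,0,0],[0,0,0,0,0,0]],
  ],
)

```text
clock: 7.15
eef_pos: [466.4, 97.5, 45.9]
eef_rot: [0.805, 1.56, 0.611]
wrist_force: [-0.6, 0.6, 0.5]
finger_gap: 93.8
```

```bash
python3 st.py; sed -i 's/push2/grip1/' s1.py; python3 s1.py
```

```text
7.35 [467.4  97.6  47.5] jaw -11.090322571289624 pitch 1.556731922638801 [ 0.1 -1.   0.4] 93.7164468637019
rel groove_end X,Y [  1.55442538 -12.70952049]
7.45 [467.26887136  97.63893996  47.36855372] [0.70402882 1.55677346 0.51050447] [ 0.06376023 -0.02569291 -0.9234567 ] 93.91313125403165
```

View pics/grip1.png

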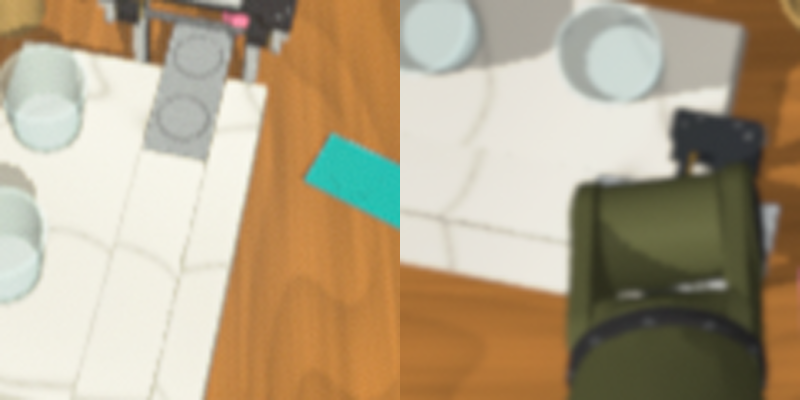

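The open fingers straddle the overhanging end just outside the slab edge. Lowering 3 mm and gripping.

Call:
jog_arm(
  moves=[
    [[0,0,-3,0,0,0],[0,0,0,0,0,0],[0,0,0,0,0,0],[0,0,0,0,0,0],[0,0,0,0,0,0]],
  ],
  gripper=-1,
  squeeze=55,
)

```text
clock: 8.0
eef_pos: [467.5, 97.7, 44.6]
eef_rot: [0.68, 1.556, 0.487]
wrist_force: [0.1, -0.1, -0.7]
finger_gap: 59.4
```

```bash
python3 st.py
```

```text
8.2 [467.5  97.7  44.6] jaw -11.084351992795204 pitch 1.5559598455851895 [-1.6 -0.2 -0.1] 58.886531697340736
rel groove_end X,Y [  1.6543854  -12.63747327]
```

Call:
jog_arm(
  moves=[
    [[0,0,8,0,0,0],[0,0,15,0,0,0],[0,0,20,0,0,0],[0,0,20,0,0,0],[0,0,0,0,0,0]],
  ],
)

```text
clock: 8.7
eef_pos: [466.6, 97.5, 110.8]
eef_rot: [0.728, 1.558, 0.534]
wrist_force: [0.3, 0.2, -1.1]
finger_gap: 58.8
```

```bash
python3 st.py
cat > s2.py <<'E'
from sau import *
cv2.imwrite("pics/lift.png",cv2.resize(p[180:320,190:330],(560,560),interpolation=2))
W=hmap("side",d)
hsv=cv2.cvtColor(p,40);m=(hsv[...,1]<60)&(hsv[...,2]>90)&(W[...,2]>70)&(W[...,2]<125)
P=W[m];g=np.array([468.3,110.4]);R=np.array([[.981,.194],[-.194,.981]]);L=(P[:,:2]-g)@R
k=(abs(L[:,0])<28)&(L[:,1]>0)&(L[:,1]<60);P=np.c_[L[k],P[k,2]]
A=np.c_[P[:,:2],np.ones(len(P))];c=np.linalg.lstsq(A,P[:,2],rcond=None)[0]
r=P[:,2]-A@c;j=abs(r)<6;c=np.linalg.lstsq(A[j],P[j,2],rcond=None)[0];print(len(P),j.sum(),"plane slopes x,y,z0",c, "Ymax",np.percentile(P[j,1],98))
E
python3 s2.py
```

```text
8.9 [465.1  97.3 107.5] jaw -11.083751563382934 pitch 1.5625364155342623 [ 0.8 -0.3 -1.1] 59.19723841653936
rel groove_end X,Y [ -0.61430672 -13.47017617]
9.0 [465.1424874   97.3450051  107.49629278] [0.99996561 1.56264275 0.80656319] [ 0.7318846  -0.6572869  -1.24266248] 58.9207700991698
298 298 plane slopes x,y,z0 [-1.84082284e-02  3.16621082e-03  1.10947982e+02] Ymax 59.129147602394326
```

View pics/lift.png

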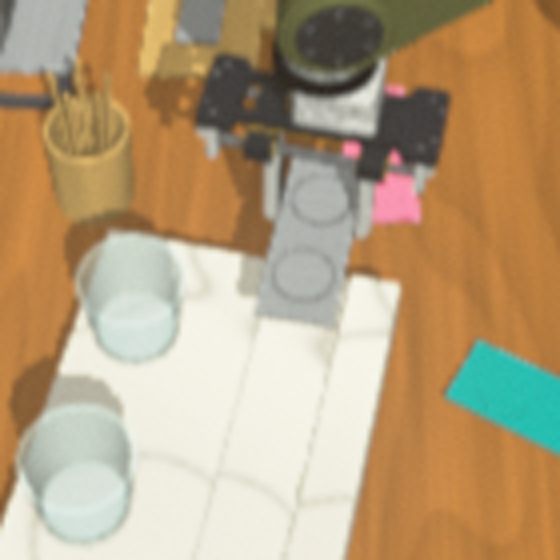

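The saucer is held flat by its end (slopes 0.003 and 0.018). Carrying it towards the robot side of the stirrer cup, then over the tray.

Call:
jog_arm(
  moves=[
    [[0,-15,5,0,0,0],[0,-30,5,0,0,0],[0,-35,0,0,0,1.5],[0,-35,0,0,0,1.5],[0,-35,0,0,0,1.5]],
  ],
)

```text
clock: 9.55
eef_pos: [463.9, -54.3, 115.4]
eef_rot: [1.47, 1.564, 1.363]
wrist_force: [-0.3, 0.1, -1.4]
finger_gap: 59.0
```

Call:
jog_arm(
  moves=[
    [[0,-35,0,0,0,1.5],[10,-35,0,0,0,1.5],[20,-35,0,0,0,0],[25,-35,0,0,0,0],[25,-25,0,0,0,0]],
  ],
)

```text
clock: 10.05
eef_pos: [542.7, -227.5, 113.2]
eef_rot: [1.937, 1.562, 1.884]
wrist_force: [0.9, 0.5, -0.9]
finger_gap: 59.4
```

```bash
python3 st.py
```

```text
10.25 [ 541.8 -225.3  112.6] jaw -2.9834045251132992 pitch 1.5613911099131506 [-0.4  0.8 -2.4] 59.00423176941886
rel groove_end X,Y [ 137.27535822 -315.048386  ]
```

Call:
jog_arm(
  moves=[
    [[15,-12,0,0,0,-0.5],[15,-12,0,0,0,0],[0,0,-20,0,0,0],[0,0,-20,0,0,0],[0,0,-10,0,0,0]],
  ],
)

```text
clock: 10.75
eef_pos: [571.2, -245.3, 62.2]
eef_rot: [2.017, 1.561, 1.96]
wrist_force: [-0.0, 0.6, -1.8]
finger_gap: 59.1
```

```bash
python3 st.py
cat > s3.py <<'E'
from sau import *
cv2.imwrite("pics/hover.png",np.hstack([cv2.resize(p[130:230,200:300],(400,400),interpolation=2),cv2.resize(q[120:245,255:380],(400,400),interpolation=2)]))
W=hmap("side",d);hsv=cv2.cvtColor(p,40);z0=s["eef_pos"][2]+3
m=(hsv[...,1]<60)&(hsv[...,2]>90)&(abs(W[...,2]-z0)<10)
a=-.061;R=np.array([[np.cos(a),-np.sin(a)],[np.sin(a),np.cos(a)]])
L=(W[...,:2]-s["eef_pos"][:2])@R
k=m&(abs(L[...,0])<28)&(L[...,1]>12)&(L[...,1]<98)
A=np.c_[L[k],np.ones(k.sum())];c=np.linalg.lstsq(A,W[k][:,2],rcond=None)[0]
print(k.sum(),"slopes",c,"TCPz",s["eef_pos"][2])
r=cv2.minAreaRect(np.argwhere(k)[:,::-1].astype(np.float32))
m2=m&(L[...,1]>20)&(L[...,1]<130)&(abs(L[...,0])<45)
cs=max(cv2.findContours(m2.astype(np.uint8),0,1)[0],key=cv2.contourArea).reshape(-1,2)
w=ray("side",cs,z0);l=(w-s["eef_pos"][:2])@R;print("local X range",np.percentile(l[:,0],[2,98]),"Ymax",np.percentile(l[:,1],[90,99]))
E
python3 s3.py
```

```text
10.95 [ 572.1 -246.1   64.4] jaw -3.288053505871235 pitch 1.5627207787979045 [-0.  -0.4 -1.8] 59.09745509400004
rel groove_end X,Y [ 170.97801239 -329.63392725]
11.05 [ 572.35002403 -246.50706333   64.84919693] [1.69954014 1.56334914 1.64186438] [ 0.83397393 -0.03005793 -0.93531566] 59.25021279585326
250 slopes [-1.88748356e-02 -5.47212647e-03  6.88634151e+01] TCPz 64.84919692724011
local X range [-32.55211796  26.84135068] Ymax [106.01860635 107.7632278 ]
```

View pics/hover.png

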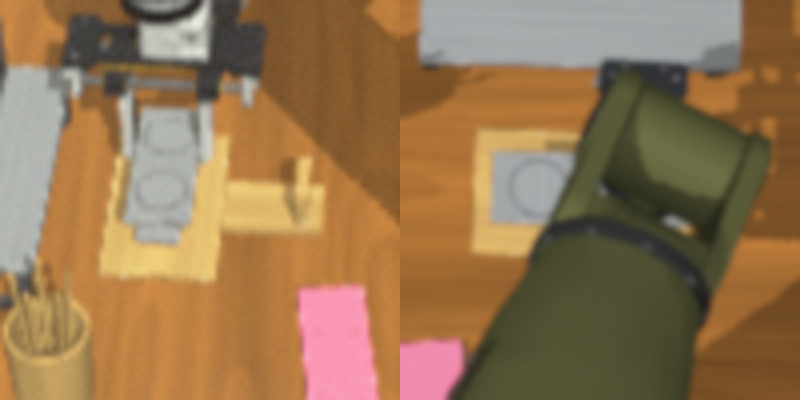

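The saucer hovers level over the tray and lines up with the small saucer to within about 3 mm. Lowering.

Call:
jog_arm(
  moves=[
    [[1,-2.5,-10,0,0,0],[0,0,-8,0,0,0],[0,0,-4,0,0,0],[0,0,-2,0,0,0]],
  ],
)

```text
clock: 11.5
eef_pos: [573.7, -249.5, 39.8]
eef_rot: [1.491, 1.564, 1.433]
wrist_force: [0.3, -0.7, -1.4]
finger_gap: 59.4
```

```bash
python3 st.py
```

```text
11.7 [ 574.  -249.6   40.8] jaw -3.3142653882658553 pitch 1.5642988846180903 [ 0.1  0.5 -1.8] 58.75998102849274
rel groove_end X,Y [ 173.5254442  -332.66563882]
```

Call:
jog_arm(
  moves=[
    [[0,0,-3,0,0,0],[0,0,-1.5,0,0,0],[0,0,-1,0,0,0]],
  ],
)

```text
clock: 12.0
eef_pos: [574.4, -249.8, 36.7]
eef_rot: [1.121, 1.564, 1.063]
wrist_force: [-8.9, 3.9, 17.2]
finger_gap: 59.1
```

```bash
python3 st.py
```

```text
12.2 [ 574.5 -249.9   36.7] jaw -3.304446391696299 pitch 1.5643702858310582 [-4.   2.1  8. ] 59.18792622853781
rel groove_end X,Y [ 174.09383746 -332.81187508]
```

Call:
jog_arm(
  moves=[
    [[0,0,0.3,0,0,0],[0,0,0,0,0,0],[0,0,0,0,0,0],[0,0,0,0,0,0],[0,0,0,0,0,0]],
  ],
  gripper=0.75,
)

```text
clock: 12.7
eef_pos: [575.0, -250.0, 37.7]
eef_rot: [0.813, 1.564, 0.755]
wrist_force: [0.3, 0.1, 0.3]
finger_gap: 82.4
```

```bash
python3 st.py; sed -i 's/hover/placed/' s3.py; python3 s3.py
```

```text
12.9 [ 575.  -250.    37.7] jaw -3.3042639364103192 pitch 1.5638977678103134 [1.  0.2 0.7] 82.21505048049949
rel groove_end X,Y [ 174.57434614 -332.85326221]
13.0 [ 574.96919566 -250.02925137   37.68285327] [0.81005967 1.56393736 0.75237533] [-0.68323475  0.0873676  -0.12658523] 82.04501948114375
239 slopes [-2.22976985e-02  3.54695649e-03  4.09201258e+01] TCPz 37.682853271354844
local X range [-32.71256011  26.42515632] Ymax [105.53487927 107.17033408]
```

View pics/placed.png

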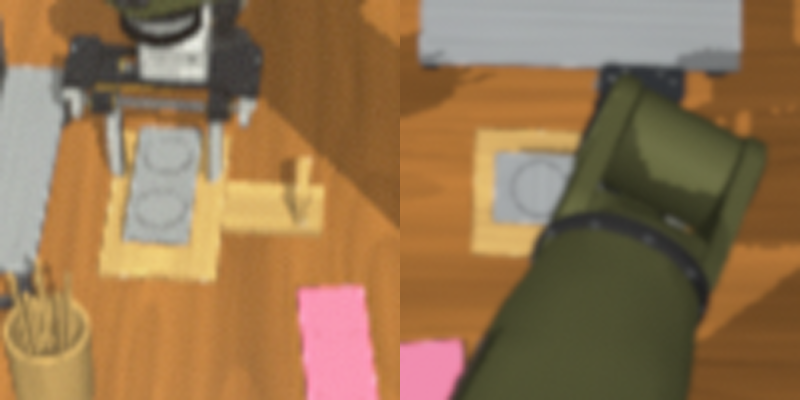

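Released: the large saucer lies flat on the stack at z top ≈41 (noise and tilt included) and the fingers are clear. Rising and moving to the grip plate.

Call:
jog_arm(
  moves=[
    [[0,0,8,0,0,0],[0,0,25,0,0,0],[0,0,35,0,0,0],[-15,5,15,0,0,0],[-35,10,0,0,0,1]],
  ],
  gripper=1,
)

```text
clock: 13.55
eef_pos: [525.4, -235.0, 124.9]
eef_rot: [0.714, 1.564, 0.675]
wrist_force: [0.3, -1.0, 0.5]
finger_gap: 94.1
```

Call:
jog_arm(
  moves=[
    [[-35,10,0,0,0,0.5],[-30,5,0,0,0,0],[-12,1,0,0,0,0],[0,0,0,0,0,0]],
  ],
)

```text
clock: 13.95
eef_pos: [443.7, -217.6, 128.4]
eef_rot: [0.29, 1.562, 0.26]
wrist_force: [-0.8, 0.4, -0.2]
finger_gap: 94.0
```

```bash
python3 st.py
cat > s4.py <<'E'
from sau import *
q,d=manip.camera("top");cv2.imwrite("pics/stack.png",cv2.resize(q[110:250,255:380],(500,560),interpolation=2))
hsv=cv2.cvtColor(q,40)
def roi(m,x0,y0,x1,y1):
    o=np.zeros_like(m);o[y0:y1,x0:x1]=m[y0:y1,x0:x1];return o
print("large",rect("top",roi(hsv[...,1]<80,275,163,350,196),38))
W=hmap("side",manip.camera("side")[1]);g=(abs(W[...,2]-50)<5)&(abs(W[...,0]-445)<25)&(abs(W[...,1]+219)<40)
print("plate",g.sum(),np.median(W[g],0))
E
python3 s4.py
```

```text
14.15 [ 445.2 -217.8  127.6] jaw -1.6755418399969189 pitch 1.5618553502578645 [ 0.7 -0.4 -0.2] 94.09842116297916
rel groove_end X,Y [  41.02493313 -326.41425823]
14.25 [ 445.03863804 -217.65206001  127.30448932] [0.38991793 1.56229455 0.36080703] [ 0.74800439 -0.25889541  0.67870572] 94.04497295695896
large (((569.4722900390625, -219.8858184814453), (152.0156707763672, 75.8151626586914), 87.37545776367188), (284, 167, 56, 29), 1320.5)
plate 31 [ 444.35636094 -222.01166496   51.66349696]
```

View pics/stack.png

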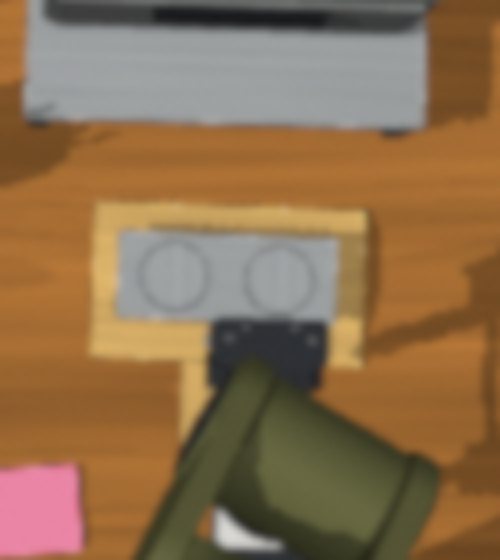

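The large saucer sits centred on the tray's stack, about 3 mm from the small saucer's centre and 1.2° off its yaw. Descending on the grip plate.

Call:
jog_arm(
  moves=[
    [[0,-2,-35,0,0,0],[0,0,-30,0,0,0],[0,0,-18,0,0,0],[0,0,-7,0,0,0],[0,0,0,0,0,0]],
  ],
)

```text
clock: 14.9
eef_pos: [445.9, -219.9, 34.7]
eef_rot: [0.249, 1.561, 0.22]
wrist_force: [0.3, -0.3, 1.3]
finger_gap: 94.1
```

```bash
python3 st.py
```

```text
15.1 [ 446.6 -220.3   36.4] jaw -1.63700465028919 pitch 1.5586298094957716 [-0.8 -0.8  0.3] 94.02607952713912
rel groove_end X,Y [  42.85845351 -328.63776518]
```

Call:
jog_arm(
  moves=[
    [[-1.5,0,0,0,0,0],[0,0,0,0,0,0],[0,0,0,0,0,0],[0,0,0,0,0,0],[0,0,0,0,0,0]],
  ],
  gripper=-1,
  squeeze=20,
)

```text
clock: 15.6
eef_pos: [445.9, -220.8, 38.5]
eef_rot: [-0.061, 1.555, -0.09]
wrist_force: [0.6, 0.5, -0.6]
finger_gap: 57.5
```

Call:
jog_arm(
  moves=[
    [[0,0,0,0,0,0],[0,0,0,0,0,0],[0,0,0,0,0,0],[0,0,0,0,0,0],[0,0,0,0,0,0]],
  ],
)

```text
clock: 16.1
eef_pos: [445.8, -220.8, 38.5]
eef_rot: [-0.057, 1.556, -0.085]
wrist_force: [-0.5, -0.2, 1.0]
finger_gap: 17.3
```

```bash
python3 st.py
```

```text
16.3 [ 445.7 -220.8   38.4] jaw -1.64385904075386 pitch 1.5560804089559506 [-0.1 -0.7  1. ] 12.367618076425996
rel groove_end X,Y [  42.03845461 -329.29472141]
```

Call:
jog_arm(
  moves=[
    [[4,0.2,0,0,0,0],[8,0.4,0,0,0,0],[10,0.5,0,0,0,0],[12,0.6,0,0,0,0],[12,0.6,0,0,0,0]],
  ],
)

```text
clock: 16.8
eef_pos: [489.1, -218.5, 38.4]
eef_rot: [0.138, 1.565, 0.108]
wrist_force: [-6.7, -1.1, 4.9]
finger_gap: 11.8
```

Call:
jog_arm(
  moves=[
    [[12,0.6,0,0,0,0],[12,0.6,0,0,0,0],[12,0.6,0,0,0,0],[12,0.6,0,0,0,0],[12,0.6,0,0,0,0]],
  ],
)

```text
clock: 17.3
eef_pos: [549.1, -215.6, 38.4]
eef_rot: [2.308, 1.569, 2.279]
wrist_force: [-5.8, -0.7, 4.2]
finger_gap: 11.9
```

Call:
jog_arm(
  moves=[
    [[11,0.6,0,0,0,0],[9,0.4,0,0,0,0],[7,0.3,0,0,0,0],[5,0,0,0,0,0],[3,0,0,0,0,0]],
  ],
)

```text
clock: 17.8
eef_pos: [585.4, -214.5, 38.4]
eef_rot: [2.811, 1.567, 2.781]
wrist_force: [-5.5, 0.2, 4.8]
finger_gap: 11.9
```

```bash
python3 st.py
cat > s5.py <<'E'
from sau import *
q,d=manip.camera("top")
cv2.imwrite("pics/slide.png",np.hstack([cv2.resize(p[110:220,145:255],(400,400),interpolation=2),cv2.resize(q[60:200,245:385],(400,400),interpolation=2)]))
E
python3 s5.py
```

```text
18.0 [ 585.6 -214.4   38.4] jaw -1.6859353227681058 pitch 1.5686556427636762 [ 3.1  0.4 -1.4] 11.87710063843342
rel groove_end X,Y [ 178.1206205 -295.8962967]
18.1 [ 585.48354082 -214.44693951   38.46190566] [2.70324313 1.56833101 2.67375867] [ 3.48949481 -0.64667889 -2.00117733] 11.793591112622588
```

View pics/slide.png

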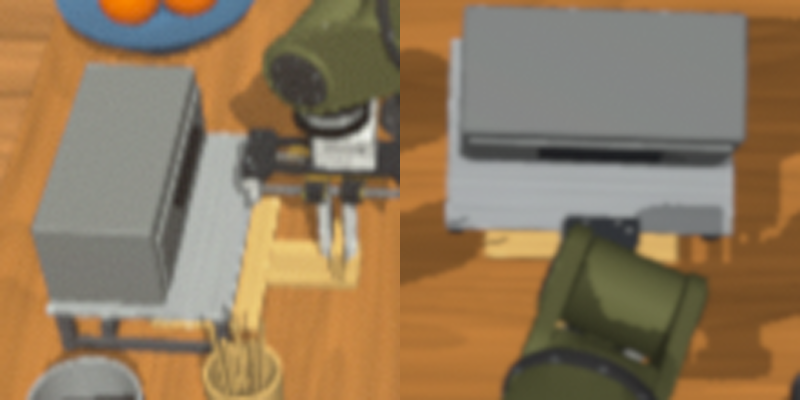

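The tray is going in centred between the legs, with the gripper's front still well short of the drawer unit. About 31 mm remain.

Call:
jog_arm(
  moves=[
    [[5,0.3,0,0,0,0],[7,0.3,0,0,0,0],[6,0,0,0,0,0],[4,0,0,0,0,0],[3,0,0,0,0,0]],
  ],
)

```text
clock: 18.7
eef_pos: [610.4, -213.9, 38.3]
eef_rot: [2.897, 1.563, 2.867]
wrist_force: [-4.5, 0.3, 3.6]
finger_gap: 11.9
```

Call:
jog_arm(
  moves=[
    [[2,0,0,0,0,0],[2,0,0,0,0,0]],
  ],
)

```text
clock: 18.9
eef_pos: [614.9, -213.9, 38.4]
eef_rot: [2.911, 1.562, 2.881]
wrist_force: [-4.7, 0.2, 3.0]
finger_gap: 11.8
```

Call:
jog_arm(
  moves=[
    [[1.5,0,0,0,0,0],[1,0,0,0,0,0]],
  ],
)

```text
clock: 19.1
eef_pos: [617.8, -213.9, 38.4]
eef_rot: [2.922, 1.562, 2.893]
wrist_force: [-5.2, 0.3, 2.5]
finger_gap: 11.9
```

Call:
jog_arm(
  moves=[
    [[1,0,0,0,0,0],[1,0,0,0,0,0]],
  ],
)

```text
clock: 19.3
eef_pos: [618.4, -213.9, 38.3]
eef_rot: [2.952, 1.557, 2.922]
wrist_force: [-17.7, 1.1, 11.5]
finger_gap: 12.0
```

Call:
jog_arm(
  moves=[
    [[1,0,0,0,0,0],[1,0,0,0,0,0]],
  ],
)

```text
clock: 19.5
eef_pos: [618.4, -213.9, 38.3]
eef_rot: [2.965, 1.55, 2.935]
wrist_force: [-13.8, 0.9, 8.9]
finger_gap: 12.0
```

The force jumped to −18 N at x = 618, so the tray is against the back stop. Opening only part way, because the shelf edge is near the front finger.

Call:
jog_arm(
  moves=[
    [[0,0,0,0,0,0],[0,0,0,0,0,0],[0,0,0,0,0,0],[0,0,0,0,0,0]],
  ],
  gripper=-0.3,
)

```text
clock: 19.9
eef_pos: [619.2, -213.6, 37.9]
eef_rot: [2.948, 1.551, 2.919]
wrist_force: [-0.4, 0.5, -0.2]
finger_gap: 32.8
```

```bash
python3 st.py
```

```text
20.1 [ 619.  -213.6   37.9] jaw -1.689985459201035 pitch 1.5508785457067726 [ 0.7 -0.1 -0.3] 33.02954189889539
rel groove_end X,Y [ 210.72207696 -288.63873871]
```

Call:
jog_arm(
  moves=[
    [[0,0,8,0,0,0],[0,0,20,0,0,0],[0,0,35,0,0,0],[-15,0,35,0,0,0],[-40,0,20,0,0,0]],
  ],
)

```text
clock: 20.6
eef_pos: [563.4, -212.6, 157.9]
eef_rot: [2.915, 1.547, 2.887]
wrist_force: [0.5, 0.0, 1.1]
finger_gap: 32.8
```

Call:
jog_arm(
  moves=[
    [[-45,0,20,0,0,0],[-45,0,0,0,0,0],[-45,0,0,0,0,0],[-30,0,0,0,0,0],[0,0,0,0,0,0]],
  ],
)

```text
clock: 21.1
eef_pos: [390.7, -212.2, 185.3]
eef_rot: [3.138, 1.557, 3.11]
wrist_force: [-0.7, -0.1, -0.9]
finger_gap: 32.9
```

```bash
python3 st.py
cat > s6.py <<'E'
from sau import *
q,d=manip.camera("top")
cv2.imwrite("pics/final.png",np.hstack([cv2.resize(p[110:220,145:255],(400,400),interpolation=2),cv2.resize(q[60:200,245:385],(400,400),interpolation=2)]))
W=hmap("top",d);g=(abs(W[...,2]-50)<5)&(abs(W[...,0]-616)<25)&(abs(W[...,1]+213)<40)
print("plate",g.sum(),np.median(W[g],0), "speed check",np.abs(s["qd"]).max())
E
python3 s6.py
```

```text
21.3 [ 393.9 -212.3  184.6] jaw -1.5307250666508783 pitch 1.556352286897606 [ 0.6  0.9 -0.8] 33.14699387923204
rel groove_end X,Y [ -10.34869755 -331.02842189]
21.4 [ 393.80296552 -212.15307897  184.07215546] [3.07393999 1.55538548 3.04768272] [-0.46081722 -0.11566507  0.59462781] 32.98456622205787
plate 73 [ 618.202449  -209.9900449   49.4338182] speed check 0.00740354544133355
```

View pics/final.png

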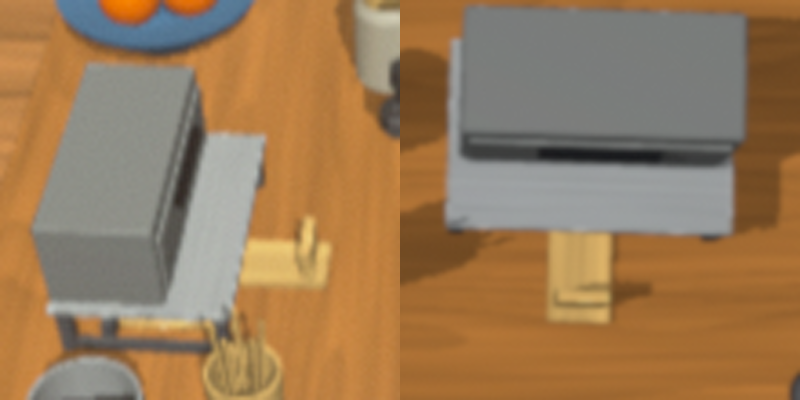

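The tray is home. Only its tail and grip plate show in front of the shelf (right half, around (580,275)), with the plate at (618,−210) against a computed home of (616,−213). The arm is clear.

```bash
python3 -c "
from cell import manip
print(manip.sign_off())"
```

```text
the job is handed in; nothing more can be done
None
```

I finished the task and handed it in at about 21 s on the robot's clock; the sign-off gives no verdict.

**What I did:** I pushed the large saucer along the groove with a closed fingertip until about 59 mm overhung the right-hand edge. Then I gripped it across its sides by the overhanging end, carried it round the stirrer cup and laid it on the small saucer. Finally I took the tray by its grip plate, slid it in, opened the fingers part way and withdrew.

**Last checks:**
- **Stack before sliding:** the saucers' centres were about 3 mm apart and parallel within about 1.3°. The large saucer's fitted slope was at most 0.022 rad, against the 0.06 limit.
- **Tray home:** pushing force rose from about 5 N to 18 N at x ≈ 618 mm, which I took as the back stop. The grip plate was then seen at (618, −210) mm against a computed home of (616, −213) mm, about 4 mm apart.
- **Gripper and bystanders:** there was no contact force after release. In the views I checked, the cups and the other things stood where they were.

**Not confirmed:** the shelf hides the stack, so I could not see it after the slide. I only know that the push was slow and smooth, with no force jump before the stop. The pose readings also drifted by 1–3 mm after moves, so each fine step was re-read before continuing.

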